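Find the stamped pipette-tip carton and send it to the dispatch rail

ROBOT

A 6-joint arm with a two-finger parallel gripper is mounted at the origin on the work surface. World frame = base frame: x ahead of the robot, y to its left, z up, the work surface at z = 0. Lengths are in m, angles in rad, forces in N, time in s.
With the tool pointing down it reaches from about 0.25 to 0.85 m from the base axis. Payload 12.5 kg.
Tool frame: the origin (TCP) lies at the very end of the fingers, on their centre line; the grasp point (between the pads) lies 19 mm behind it; z points along the fingers, y is the line along which they close (so a half turn about z gives the same grasp; the last joint's range is limited). The gripper opens to 93 mm and grips with 3 to 60 N. Pads are 15 mm wide; open, the fingers measure 128 mm over their backs; the gripper's body (75 mm by 188 mm) begins 65 mm behind the grasp point.
Start: joints at [-1.301, 0.351, 1.652, -0, 1.139, -0.085], TCP at [0.191, -0.516, 0.188] pointing down, gripper open.
Joint ranges: [-2.75, 2.75], [-0.79, 2.1], [0.01, 2.65], [-1.57, 4.71], [0.07, 3.14], [-2.87, 2.87]. Speed limits (rad/s): [2.22, 2.22, 2.79, 3.14, 3.14, 3.14].

INTERFACE

Orientations are given as a 3x3 rotation matrix whose columns are the frame's x, y, z axes.
In Python, from plant import readout, get_image, calibration, job gives the robot as it stands. The module is installed in compiled form; this text tells all that it offers.
- The arm moves only by the tool step_arm, never from a script. Its argument "rows" is a list of rows, each an object with "dp": the shift along the tool's x, y, z in m, a list of three; "delta_rot": the turn, a rotation vector about the tool's x, y, z in rad, a list of three; "claw": the opening, from -1 (shut) to 1 (fully open), so that 0 is half open. A call has 1 to 12 rows; each row is the pose to reach, as a shift and turn from the pose commanded when the call began, along the tool's axes at that moment; what a row does not reach only later rows make up. A row lasts 1/10 s, in which the tool goes at most 50 mm and 8.59 degrees, less where a joint would pass 70% of its speed; a pose out of reach is approached as far as the arm can. A call with a gripper value outside its range is refused whole. The fingers move at their own pace and stop on an object; the grip force is fixed at half the most. Time passes only in rows, so rows that repeat a pose let the fingers close. It gives the time, the measured TCP pose, the force, the opening and the grip force at its end, in the units of the state.
- readout.observe(): the state, without advancing time (a new reading comes with each control period).
- get_image(name): name is "side" or "top"; returns (picture, depth): 420x560x3 uint8, blue, green, red; 420x560 float32, m along the optical axis (not along the pixel's ray), 0 where there is no reading.
- calibration(name): a dict with "mtx" (3x3 intrinsics, pixels), "view" (4x4, takes a point from world to camera coordinates). Camera axes: x right, y up, looking along -z (the intrinsics and any distortion apply to the point x, -y, -z); pixel columns grow to the right and rows downward; lengths in m; the calibration is good to about 2 mm. A picture is of the moment at which its call begins. calibration takes no time and is no camera call.
- job.sign_off(): hands the job in; it is judged then, once.
The state is a dict: "time_s": time; "joints": joint angles; "qvel": joint speeds; "joint_efforts": joint torques, N m; "tool_pos": TCP position; "ee_rot": TCP orientation; "contact_force": force on the tool from outside, world axes, zero at the start; "moment": the same for the moment, N m; "finger_gap": opening from 0.0 (shut) to 1.0 (fully open); "gripper_force": force on a finger pad.
Only numpy, scipy, OpenCV 4.12 (cv2) and the standard library are available. Lean on these libraries where they do the work, as an engineer would, in place of code of your own. Each camera call takes 0.05 s, during which the arm holds its last target. There are 200 camera calls.

TASK

Two look-alike cardboard cartons stand on the lab bench, and only one has a ring-and-bar stamp printed on its underside. With the fingertips, tip each over towards the robot onto its side, so that its underside faces away from the robot and can be seen: first the carton on the robot's left, then the one on its right. Then push the stamped one, still on its side, flat up against the metal dispatch rail beyond, leaving the other lying well short of the rail; do not lift either carton or disturb the other things on the bench.

Things in the scene. Friction and masses are not known exactly. Their poses are not given: they have to be found in the camera images.
- stamped_mid (a point): centre of the carton with the stamp (dark ring, 68 mm, with a bar across) under its bottom: sealed cardboard carton, 80 x 110 x 130 mm (own x, y, z; z points from underside to lid; x away from the robot while it stands), 0.25 to 0.5 kg. Starts upright, roughly square to the rail, left or right. It tips best if the fingertip rises with the top edge. This point is 65 mm above its underside.
- plain_mid (a point): centre of the other carton, its underside bare: sealed cardboard carton, 80 x 110 x 130 mm (own x, y, z; z points from underside to lid; x away from the robot while it stands), 0.25 to 0.5 kg. Starts upright, roughly square to the rail, left or right. It tips best if the fingertip rises with the top edge. This point is 65 mm above its underside.
- rail_face (a point): straight aluminium rail fixed to the bench beyond the cartons, 620 mm long, 30 mm tall, running roughly left to right. This point is the middle of the face turned to the robot, 15 mm above the bench; its x axis is horizontal, square to that face and points away from the robot, its y axis runs along the rail to the robot's left
- vial: small amber vial, 26 mm across, 55 mm tall, standing between the cartons; not part of the job. Origin at the centre of its underside
- jar: glass jar, 38 mm across, 65 mm tall, standing between the cartons; not part of the job. Origin at the centre of its underside
- reagent: amber bottle, 72 mm across, 160 mm tall, at the left; not part of the job. Origin at the centre of its underside
- beaker: glass beaker, 68 mm across, 90 mm tall, at the left; not part of the job. Origin at the centre of its underside
- media: clear bottle with blue cap, 70 mm across, 150 mm tall, at the right; not part of the job. Origin at the centre of its underside
- tray: blue open tray, 100 x 75 x 35 mm, at the right; not part of the job. Origin at the centre of its underside
- spatula: spatula, 160 mm long, lying at the right; not part of the job. Origin under its middle

How it is judged:
On the way, in this order (a step that is already met when the one before it is completed fails the run):
1. the carton on the robot's left lies on its side, tipped towards the robot, while the right one has not been tipped (((world y of stamped_mid above 0.02 m and (angle between stamped_mid's own z axis and vertical above 1.4 rad and angle between the z axis of stamped_mid and the x axis of rail_face, either way round below 0.6 rad and z of rail_face in the frame of stamped_mid below 0 m) and angle between plain_mid's own z axis and vertical below 0.3 rad) or (world y of plain_mid above 0.02 m and (angle between plain_mid's own z axis and vertical above 1.4 rad and angle between the z axis of plain_mid and the x axis of rail_face, either way round below 0.6 rad and z of rail_face in the frame of plain_mid below 0 m) and angle between stamped_mid's own z axis and vertical below 0.3 rad))), for 0.2 s.
2. both cartons lie on their sides, tipped towards the robot, neither at the rail yet (angle between each of stamped_mid, plain_mid's own z axis and vertical above 1.4 rad and angle between the z axis of each of stamped_mid, plain_mid and the x axis of rail_face, either way round below 0.6 rad and z of rail_face in the frame of stamped_mid below 0 m and z of rail_face in the frame of plain_mid below 0 m and x of each of stamped_mid, plain_mid in the frame of rail_face below -0.11 m), for 0.2 s.
At the end, for the whole second after the job is handed in: Both cartons lie on the bench on their sides, lids towards the robot. The stamped one's underside is flat against the rail (centre within 77 mm of the rail face, that is a gap under 12 mm, and square to it within 0.15 rad); the other's centre is more than 110 mm short of the rail (angle between each of stamped_mid, plain_mid's own z axis and vertical above 1.4 rad and angle between the z axis of each of stamped_mid, plain_mid and the x axis of rail_face, either way round below 0.6 rad and z of rail_face in the frame of stamped_mid below 0 m and z of rail_face in the frame of plain_mid below 0 m and x of stamped_mid in the frame of rail_face above -0.077 m and angle between the z axis of stamped_mid and the x axis of rail_face, either way round below 0.15 rad and height (world z) of each of stamped_mid, plain_mid below 0.05 m and y of stamped_mid in the frame of rail_face between -0.28 and 0.28 m and x of plain_mid in the frame of rail_face below -0.11 m); the robot touches nothing.
It fails at once if a carton is lifted off the bench (height (world z) of any of stamped_mid, plain_mid above 0.1 m or (angle between stamped_mid's own z axis and vertical above 1.4 rad and height (world z) of stamped_mid above 0.06 m) or (angle between plain_mid's own z axis and vertical above 1.4 rad and height (world z) of plain_mid above 0.06 m)).
It fails at once if another thing on the bench is shifted more than 25 mm or knocked over (distance of any of vial, jar, reagent, beaker, media, tray, spatula from where it was at the start of the episode above 0.025 m or angle between any of vial, jar, reagent, beaker, media, tray's own z axis and vertical above 0.5 rad).
It also fails if it takes over 67 s, if anything falls off the work surface, if the arm or the gripper's body presses on something with over 40 N, if the wrist force passes 120 N, or if a joint passes its speed limit or range.

## Working session

There is one attempt and no reset: what is moved stays moved. The work goes in short steps, Python scripts to look and compute and a tool call to move; the robot and the scene stay as the last step left them, time stands still between calls to the robot, and variables do not carry over. Pictures are saved under pics/ and viewed, at most 10 in all, crops included, and the job is handed in when it is done.

Besides the shell and the picture viewer there is one more tool, called after "Request:" as name(argument=value, ...), one argument or row to a line, values as JSON. step_arm: Moves the arm, as the interface text tells. Its arguments: {"type":"object","properties":{"rows":{"type":"array","items":{"type":"object","properties":{"dp":{"type":"array","items":{"type":"number"}},"delta_rot":{"type":"array","items":{"type":"number"}},"claw":{"type":"number"}}}}},"required":["rows"]}

```bash
mkdir -p pics; cat > h.py <<'E'
import numpy as np, cv2
from plant import readout, get_image, calibration, job
def snap(n,f=None):
    im,d=get_image(n)
    if f: cv2.imwrite('pics/'+f,im)
    return im,d
def cloud(n,d):
    c=calibration(n);K=c['mtx'];V=np.array(c['view'])
    v,u=np.mgrid[:d.shape[0],:d.shape[1]]
    x=(u-K[0][2])/K[0][0]*d;y=(v-K[1][2])/K[1][1]*d
    p=np.stack([x,-y,-d,np.ones_like(d)],-1)
    P=p@np.linalg.inv(V).T
    P=P[...,:3];P[d==0]=np.nan
    return P
E
python3 - <<'E'
from h import *
i1,d1=snap('top');i2,d2=snap('side')
cv2.imwrite('pics/a.png',cv2.resize(np.vstack([i1,i2]),None,fx=.71,fy=.71))
for n,d in(('top',d1),('side',d2)):
    np.save(n+'0.npy',d); c=calibration(n); print(c); 
P=cloud('top',d1)
m=(np.abs(P[...,2]-.13)<.008)
k,l,s,ce=cv2.connectedComponentsWithStats(m.astype(np.uint8))
for i in range(1,k):
    if s[i,4]>150:
        q=P[l==i][:,:2].astype(np.float32); r=cv2.minAreaRect(q); print(s[i],ce[i],r,P[l==i].mean(0))
print(readout.observe())
E
```

```text
{'mtx': array([[486.48403205,   0.        , 279.94498767],
       [  0.        , 486.48403205, 214.82844147],
       [  0.        ,   0.        ,   1.        ]]), 'view': array([[-0.07029321, -0.99752534,  0.00143357,  0.0318167 ],
       [ 0.97433738, -0.068351  ,  0.21446401, -0.51114057],
       [-0.2138353 ,  0.01647214,  0.97673084, -1.22267608],
       [ 0.        ,  0.        ,  0.        ,  1.        ]])}
{'mtx': array([[402.51540825,   0.        , 283.61881145],
       [  0.        , 402.51540825, 206.41081975],
       [  0.        ,   0.        ,   1.        ]]), 'view': array([[-0.96509452, -0.2609993 , -0.02172386,  0.46911133],
       [ 0.15855312, -0.64826612,  0.74472273, -0.1445438 ],
       [-0.20845495,  0.71528344,  0.66702034, -0.97892057],
       [ 0.        ,  0.        ,  0.        ,  1.        ]])}
[131  62  34  31 285] [150.17894737  82.4       ] ((0.8859434723854065, 0.31599950790405273), (0.07160337269306183, 0.08820682018995285), 23.975387573242188) [0.87439118 0.31180987 0.13090665]
[ 86  66  34  32 282] [105.4858156   86.18085106] ((0.883125364780426, 0.
[... 626 characters left out ...]
13908409e+00, -8.46247814e-02]), 'qvel': array([-0.00022928, -0.00010477, -0.00056098, -0.00056593, -0.00085457,
       -0.00052832]), 'joint_efforts': array([ 5.76333605e-04, -4.98025453e+01, -2.85703057e+01,  7.00103072e-02,
        2.38890370e-02, -5.24030850e-05]), 'tool_pos': array([ 0.19099065, -0.51540134,  0.18733102]), 'ee_rot': array([[ 9.37711149e-01,  3.47415761e-01, -2.99478708e-04],
       [ 3.47415881e-01, -9.37710575e-01,  1.04045892e-03],
       [ 8.06474764e-05, -1.07969359e-03, -9.99999414e-01]]), 'contact_force': array([-0.35081495,  0.12234069, -0.8321823 ]), 'moment': array([-0.03361474,  0.00703395,  0.00355323]), 'gripper_force': 0.0, 'finger_gap': 0.9987193782589779}
```

View pics/a.png

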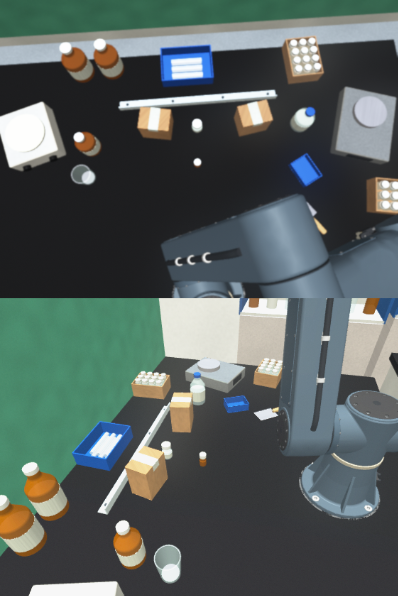

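The picture shows the top view (upper half) with the left carton at about (155,122) and the right one at (253,117). The rail runs from (120,105) to (275,95), with the jar and vial between the cartons. The side camera (lower half) looks from beyond the rail, so it will see the undersides.

```bash
cat >> h.py <<'E'
def go(target,yaw_deg):
    """dp, delta_rot in tool axes (tool kept pointing down, tool x at yaw)"""
    from scipy.spatial.transform import Rotation as Ro
    s=readout.observe();R=s['ee_rot'];a=np.radians(yaw_deg)
    T=np.array([[np.cos(a),np.sin(a),0],[np.sin(a),-np.cos(a),0],[0,0,-1]])
    return np.round(R.T@(np.array(target)-s['tool_pos']),4),np.round(Ro.from_matrix(R.T@T).as_rotvec(),4)
E
python3 - <<'E'
from h import *
d=np.load('top0.npy');P=cloud('top',d)
X,Y,Z=np.moveaxis(P,-1,0)
m=(np.abs(Z-.03)<.006)&(X>.6)&(X<.85)&(abs(Y)<.4)
k,l,s,ce=cv2.connectedComponentsWithStats(m.astype(np.uint8),connectivity=8)
for i in range(1,k):
    if s[i,4]>60:
        q=P[l==i]; print(s[i],cv2.minAreaRect(q[:,:2].astype(np.float32)),q.mean(0))
        i0=i if s[i,4]==s[1:,4].max() else None
# rail front edge: per-y min x
q=P[l==1+s[1:,4].argmax()]
ys=np.linspace(q[:,1].min()+.01,q[:,1].max()-.01,25);f=[]
for a,b in zip(ys,ys[1:]):
    w=q[(q[:,1]>=a)&(q[:,1]<b)]
    if len(w)>4:f.append(((a+b)/2,np.percentile(w[:,0],3),np.percentile(w[:,0],97)))
f=np.array(f);c=np.polyfit(f[:,0],f[:,1],1);print('front x=',c,'back',np.polyfit(f[:,0],f[:,2],1),(f[:,1]-np.polyval(c,f[:,0])).round(3))
m=(Z>.012)&(X>.35)&(X<.68)&(abs(Y)<.45)&(Z<.25)
k,l,s,ce=cv2.connectedComponentsWithStats(m.astype(np.uint8))
for i in range(1,k):
    if s[i,4]>20:
        q=P[l==i]; print(ce[i].round(),s[i,4],q.min(0).round(3),q.max(0).round(3),np.median(q,0).round(3))
print(go([.25,-.25,.27],-10), go([.715,.135,.24],-10))
E
```

```text
[319 133  71   8 162] ((0.7259300351142883, -0.22589072585105896), (0.007586746942251921, 0.19642961025238037), 0.8114272952079773) [ 0.72585754 -0.22640566  0.02985184]
[167 139 151  14 336] ((0.7228251099586487, 0.08556684851646423), (0.0076787443831563, 0.4162975251674652), 0.4714081287384033) [0.72249253 0.08764754 0.02961464]
front x= [-0.01063612  0.72102565] back [-0.00970357  0.72595961] [ 0.001 -0.    -0.001  0.001 -0.     0.001 -0.    -0.    -0.     0.
 -0.001 -0.    -0.    -0.     0.001  0.    -0.    -0.     0.     0.
  0.     0.001 -0.    -0.   ]
[356. 165.] 1972 [ 0.577 -0.273  0.012] [ 0.674 -0.15   0.138] [ 0.614 -0.205  0.13 ]
[218. 172.] 1928 [0.582 0.088 0.012] [0.68  0.209 0.138] [0.617 0.146 0.129]
[426. 167.] 863 [ 0.577 -0.434  0.012] [ 0.644 -0.366  0.156] [ 0.6   -0.389  0.102]
[277. 176.] 214 [ 0.604 -0.02   0.013] [0.64  0.016 0.071] [ 0.616 -0.003  0.063]
[122. 202.] 939 [0.537 0.368 0.012] [0.608 0.437 0.168] [0.562 0.392 0.108]
[430. 239.] 367 [ 0.365 -0.449  0.012] [ 0.486 -0.341  0.042] [ 0.424 -0.401  0.03 ]
[277. 229.] 96 [ 0.466 -0.007  0.013] [0.492 0.017 0.061] [0.475 0.006 0.054]
[116. 246.] 533 [0.425 0.388 0.012] [0.49  0.45  0.096] [0.462 0.429 0.06 ]
(array([ 0.1475, -0.2285, -0.0824]), array([-1.100e-03,  2.000e-04,  5.293e-01])) (array([ 0.7173, -0.4279, -0.0521]), array([-1.100e-03,  2.000e-04,  5.293e-01]))
```

Request:
step_arm(
  rows=[
    {"dp": [0.02, -0.02, -0.04], "delta_rot": [0, 0, 0.1], "claw": 0},
    {"dp": [0.06, -0.04, -0.06], "delta_rot": [0, 0, 0.2], "claw": 0},
    {"dp": [0.7, -0.42, -0.052], "delta_rot": [0, 0, 0.529], "claw": 0},
    {"dp": [0.7, -0.42, -0.052], "delta_rot": [0, 0, 0.529], "claw": 0},
    {"dp": [0.7, -0.42, -0.052], "delta_rot": [0, 0, 0.529], "claw": 0},
    {"dp": [0.7, -0.42, -0.052], "delta_rot": [0, 0, 0.529], "claw": 0},
    {"dp": [0.7, -0.42, -0.052], "delta_rot": [0, 0, 0.529], "claw": 0},
    {"dp": [0.7, -0.42, -0.052], "delta_rot": [0, 0, 0.529], "claw": 0},
    {"dp": [0.7, -0.42, -0.052], "delta_rot": [0, 0, 0.529], "claw": 0},
    {"dp": [0.7, -0.42, -0.052], "delta_rot": [0, 0, 0.529], "claw": 0},
    {"dp": [0.7, -0.42, -0.052], "delta_rot": [0, 0, 0.529], "claw": 0},
    {"dp": [0.7, -0.42, -0.052], "delta_rot": [0, 0, 0.529], "claw": 0},
  ],
)

```text
time_s: 1.3
tool_pos: [0.5432, -0.0738, 0.2424]
ee_rot: [[0.985, -0.173, -0.0], [-0.173, -0.985, -0.0], [-0.0, 0.0, -1.0]]
contact_force: [0.2, -1.6, 0.2]
finger_gap: 0.496
gripper_force: 0.0
```

```bash
python3 -c "
from h import *
print(go([.705,.136,.2],-10));print(go([.705,.136,.115],-10))"
```

```text
(array([ 0.123 , -0.2347,  0.0423]), array([0.0001, 0.0003, 0.0005]))
(array([ 0.123 , -0.2347,  0.1273]), array([0.0001, 0.0003, 0.0005]))
```

Request:
step_arm(
  rows=[
    {"dp": [0.123, -0.235, 0.02], "delta_rot": [0, 0, 0], "claw": 0},
    {"dp": [0.123, -0.235, 0.02], "delta_rot": [0, 0, 0], "claw": 0},
    {"dp": [0.123, -0.235, 0.02], "delta_rot": [0, 0, 0], "claw": 0},
    {"dp": [0.123, -0.235, 0.02], "delta_rot": [0, 0, 0], "claw": 0},
    {"dp": [0.123, -0.235, 0.02], "delta_rot": [0, 0, 0], "claw": 0},
    {"dp": [0.123, -0.235, 0.02], "delta_rot": [0, 0, 0], "claw": 0},
    {"dp": [0.123, -0.235, 0.06], "delta_rot": [0, 0, 0], "claw": 0},
    {"dp": [0.123, -0.235, 0.1], "delta_rot": [0, 0, 0], "claw": 0},
    {"dp": [0.123, -0.235, 0.127], "delta_rot": [0, 0, 0], "claw": 0},
    {"dp": [0.123, -0.235, 0.127], "delta_rot": [0, 0, 0], "claw": 0},
    {"dp": [0.118, -0.235, 0.127], "delta_rot": [0, 0, 0], "claw": 0},
    {"dp": [0.113, -0.235, 0.127], "delta_rot": [0, 0, 0], "claw": 0},
  ],
)

```text
time_s: 2.5
tool_pos: [0.695, 0.1362, 0.1177]
ee_rot: [[0.985, -0.173, 0.003], [-0.173, -0.985, 0.0], [0.003, -0.001, -1.0]]
contact_force: [-0.0, 0.4, 0.5]
finger_gap: 0.497
gripper_force: 0.0
```

```bash
python3 -c "
from h import *
i,d=snap('side','b.png')
print(readout.observe()['tool_pos'])
t=np.radians(np.arange(0,60,4));h=.115
print(np.c_[.08-(.08*np.cos(t)-h*np.sin(t)),.08*np.sin(t)+h*np.cos(t)-h].round(3).tolist())"
```

```text
[0.69431756 0.13644477 0.11774029]
[[0.0, 0.0], [0.008, 0.005], [0.017, 0.01], [0.026, 0.014], [0.035, 0.018], [0.044, 0.02], [0.054, 0.023], [0.063, 0.024], [0.073, 0.025], [0.083, 0.025], [0.093, 0.025], [0.102, 0.023], [0.112, 0.021], [0.121, 0.019], [0.131, 0.016]]
```

View pics/b.png

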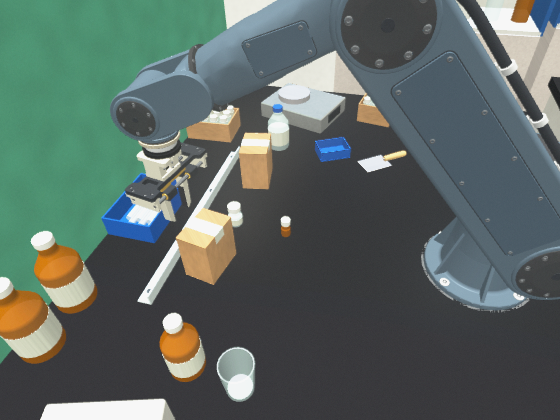

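The gripper hangs beyond the left carton, with its tips near (170,218) and (187,206). The carton's top is around (207,228). I'll project the TCP into the image to check they line up.

```bash
python3 -c "
from h import *
c=calibration('side')
def pr(p):
    q=c['view']@np.r_[p,1];q=c['mtx']@[q[0],-q[1],-q[2]];return (q[:2]/q[2]).round()
s=readout.observe();p=s['tool_pos'];R=s['ee_rot'];print(pr(p),pr(p+R[:,1]*.03),pr(p-R[:,1]*.03))
C=np.array([.631,.1487,.13]);print([pr(C+a*.04*R[:,0]+b*.055*R[:,1]) for a in(-1,1) for b in(-1,1)])
"
```

```text
[182. 221.] [189. 213.] [174. 230.]
[array([205., 247.]), array([231., 216.]), array([175., 237.]), array([203., 206.])]
```

Request:
step_arm(
  rows=[
    {"dp": [-0.005, 0, 0], "delta_rot": [0, 0, 0], "claw": 0},
    {"dp": [-0.01, 0, 0], "delta_rot": [0, 0, 0], "claw": 0},
    {"dp": [-0.013, 0, 0], "delta_rot": [0, 0, 0], "claw": 0},
    {"dp": [-0.016, 0, 0], "delta_rot": [0, 0, 0], "claw": 0},
    {"dp": [-0.018, 0, 0], "delta_rot": [0, 0, 0], "claw": 0},
  ],
)

```text
time_s: 3.05
tool_pos: [0.6764, 0.1392, 0.1157]
ee_rot: [[0.985, -0.173, 0.0], [-0.173, -0.985, 0.0], [0.0, -0.0, -1.0]]
contact_force: [-0.4, 0.1, 0.5]
finger_gap: 0.504
gripper_force: 0.0
```

Request:
step_arm(
  rows=[
    {"dp": [-0.003, 0, 0], "delta_rot": [0, 0, 0], "claw": 0},
    {"dp": [-0.006, 0, 0], "delta_rot": [0, 0, 0], "claw": 0},
    {"dp": [-0.006, 0, 0], "delta_rot": [0, 0, 0], "claw": 0},
  ],
)

```text
time_s: 3.35
tool_pos: [0.6704, 0.1403, 0.1155]
ee_rot: [[0.985, -0.173, -0.0], [-0.173, -0.985, 0.0], [-0.0, 0.0, -1.0]]
contact_force: [0.0, -0.6, -0.6]
finger_gap: 0.502
gripper_force: 0.0
```

Request:
step_arm(
  rows=[
    {"dp": [-0.003, 0, 0], "delta_rot": [0, 0, 0], "claw": 0},
    {"dp": [-0.006, 0, 0], "delta_rot": [0, 0, 0], "claw": 0},
    {"dp": [-0.008, 0, 0.0], "delta_rot": [0, 0, 0], "claw": 0},
  ],
)

```text
time_s: 3.65
tool_pos: [0.6626, 0.1416, 0.1155]
ee_rot: [[0.985, -0.173, -0.0], [-0.173, -0.985, 0.0], [-0.0, 0.0, -1.0]]
contact_force: [-0.5, -0.7, -0.6]
finger_gap: 0.5
gripper_force: 0.0
```

```bash
python3 -c "
from h import *
i,d=snap('side')
cv2.imwrite('pics/c.png',cv2.resize(i[120:320,80:320],None,fx=3,fy=3))
P=cloud('side',d)
m=(abs(P[...,2]-.13)<.006)&(abs(P[...,0]-.63)<.08)&(abs(P[...,1]-.15)<.1)
k,l,s,ce=cv2.connectedComponentsWithStats(m.astype(np.uint8));j=1+s[1:,4].argmax()
print(s[j],cv2.minAreaRect(P[l==j][:,:2].astype(np.float32)),P[l==j].mean(0))
"
```

```text
[ 176  208   55   42 1247] ((0.6316408514976501, 0.15028604865074158), (0.11176905035972595, 0.08266491442918777), 80.23491668701172) [0.63048202 0.15469093 0.12881205]
```

View pics/c.png

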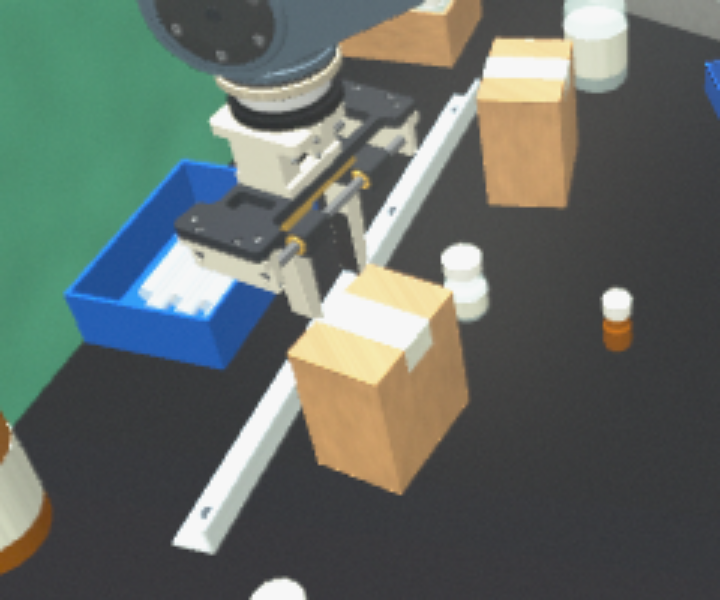

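The crop shows the tips, near (305,312) and (352,268), right at the carton's far top edge, with no contact force yet. I'll check the tip height against the depth data. Both cameras sit on the robot's side of the cartons, so I'll have to yaw a carton to see an underside.

```bash
python3 -c "
from h import *
for n in('side','top'):
    i,d=snap(n);P=cloud(n,d);p=readout.observe()['tool_pos']
    m=(abs(P[...,0]-p[0])<.06)&(abs(P[...,1]-p[1])<.08)&(P[...,2]>.09)&(P[...,2]<.2)
    q=P[m];q=q[np.argsort(q[:,2])]
    m2=(q[:,2]>.138)
    print(n,p,len(q)); print(q[m2][::max(1,m2.sum()//25)].round(3).tolist())
    v,u=np.where(m&(P[...,2]>.138));print(u.min(),u.max(),v.min(),v.max())
    np.save(n+'1.npy',d)
d=np.load('side1.npy');P=cloud('side',d)
for u in(181,183,196,198):
  print(u,[(v,*P[v,u].round(3).tolist()) for v in range(196,240,3)])
"
```

```text
side [0.66260663 0.14168875 0.11561864] 1669
[[0.665, 0.118, 0.144], [0.66, 0.173, 0.149], [0.656, 0.122, 0.152], [0.654, 0.12, 0.154], [0.664, 0.119, 0.157], [0.66, 0.171, 0.159], [0.651, 0.119, 0.161], [0.671, 0.181, 0.163], [0.663, 0.182, 0.166], [0.661, 0.179, 0.167], [0.65, 0.108, 0.169], [0.666, 0.182, 0.171], [0.676, 0.18, 0.173], [0.679, 0.179, 0.175], [0.65, 0.12, 0.177], [0.661, 0.175, 0.178], [0.659, 0.12, 0.181], [0.66, 0.119, 0.182], [0.673, 0.182, 0.184], [0.663, 0.182, 0.186], [0.66, 0.176, 0.188], [0.658, 0.12, 0.19], [0.671, 0.183, 0.192], [0.665, 0.184, 0.194], [0.662, 0.175, 0.195], [0.662, 0.183, 0.197], [0.658, 0.12, 0.199]]
174 202 190 225
top [0.66277192 0.14164748 0.11565641] 0
[]Traceback (most recent call last):
  File "<string>", line 9, in <module>
    v,u=np.where(m&(P[...,2]>.138));print(u.min(),u.max(),v.min(),v.max())
                                          ~~~~~^^
    return umr_minimum(a, axis, None, out, keepdims, initial, where)
ValueError: zero-size array to reduction operation minimum which has no identity
```

Request:
step_arm(
  rows=[
    {"dp": [0.04, 0, 0], "delta_rot": [0, 0, 0], "claw": 0},
    {"dp": [0.04, 0, 0], "delta_rot": [0, 0, 0], "claw": 0},
  ],
)

```text
time_s: 4.0
tool_pos: [0.7048, 0.1337, 0.1152]
ee_rot: [[0.985, -0.174, 0.001], [-0.174, -0.985, -0.0], [0.001, -0.0, -1.0]]
contact_force: [0.6, -0.0, 0.5]
finger_gap: 0.497
gripper_force: 0.0
```

```bash
python3 -c "
from h import *
i,d=snap('side');P=cloud('side',d);s=readout.observe();p=s['tool_pos']
Q=(P-p)@s['ee_rot']
m=(abs(Q[...,0])<.025)&(abs(Q[...,1])<.06)&(Q[...,2]<.05)&(Q[...,2]>-.06)
q=Q[m];q=q[np.argsort(-q[:,2])];print(p,len(q));print(q[:30].round(3).tolist())
for sgn in(1,-1):
  w=q[q[:,1]*sgn>0];w=w[w[:,2]>-.035];print(np.percentile(w,[2,50,98],axis=0).round(3).tolist())
cv2.imwrite('pics/d.png',cv2.resize(i[150:300,120:280],None,fx=4,fy=4))
"
```

```text
[0.70323568 0.13413121 0.11500124] 174
[[0.007, 0.023, -0.029], [-0.004, 0.023, -0.03], [0.004, 0.023, -0.031], [-0.007, 0.023, -0.031], [-0.003, 0.021, -0.032], [-0.003, 0.024, -0.032], [0.001, 0.022, -0.032], [-0.007, -0.03, -0.032], [-0.006, 0.025, -0.032], [0.009, 0.022, -0.033], [-0.006, -0.028, -0.033], [-0.006, -0.032, -0.033], [-0.007, 0.028, -0.034], [-0.003, 0.022, -0.034], [0.003, 0.023, -0.034], [0.005, 0.021, -0.035], [-0.006, 0.029, -0.035], [-0.007, 0.025, -0.036], [-0.005, 0.028, -0.036], [-0.006, -0.031, -0.036], [-0.0, 0.022, -0.036], [-0.006, -0.035, -0.036], [0.001, 0.024, -0.036], [-0.003, 0.022, -0.036], [-0.005, 0.035, -0.037], [-0.007, -0.028, -0.037], [-0.006, 0.023, -0.037], [0.005, 0.022, -0.037], [0.007, 0.021, -0.037], [0.002, 0.022, -0.038]]
[[-0.007, 0.021, -0.035], [-0.003, 0.023, -0.032], [0.008, 0.029, -0.03]]
[[-0.007, -0.032, -0.033], [-0.006, -0.03, -0.033], [-0.006, -0.028, -0.032]]
```

View pics/d.png

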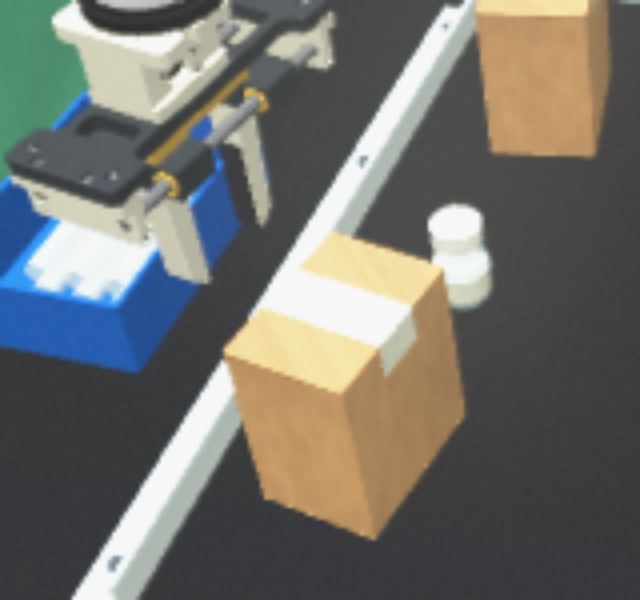

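The crop shows the fingertips at about (205,280) and (265,225), and the carton's top face at (335,310). The depth data put the real tips about 29 mm above the reported TCP, which is why nothing touched. I'll lower by that amount.

Request:
step_arm(
  rows=[
    {"dp": [0, 0, 0.014], "delta_rot": [0, 0, 0], "claw": 0},
    {"dp": [0, 0, 0.028], "delta_rot": [0, 0, 0], "claw": 0},
    {"dp": [-0.008, 0, 0.028], "delta_rot": [0, 0, 0], "claw": 0},
    {"dp": [-0.016, 0, 0.028], "delta_rot": [0, 0, 0], "claw": 0},
    {"dp": [-0.024, 0, 0.028], "delta_rot": [0, 0, 0], "claw": 0},
    {"dp": [-0.028, 0, 0.028], "delta_rot": [0, 0, 0], "claw": 0},
    {"dp": [-0.03, 0, 0.028], "delta_rot": [0, 0, 0], "claw": 0},
  ],
)

```text
time_s: 4.75
tool_pos: [0.6732, 0.14, 0.0889]
ee_rot: [[0.985, -0.173, 0.003], [-0.173, -0.985, 0.0], [0.003, -0.001, -1.0]]
contact_force: [3.5, -0.3, 3.1]
finger_gap: 0.5
gripper_force: 1.6
```

Request:
step_arm(
  rows=[
    {"dp": [-0.008, 0, -0.005], "delta_rot": [0, 0, 0], "claw": 0},
    {"dp": [-0.017, 0, -0.01], "delta_rot": [0, 0, 0], "claw": 0},
    {"dp": [-0.026, 0, -0.014], "delta_rot": [0, 0, 0], "claw": 0},
    {"dp": [-0.035, 0, -0.018], "delta_rot": [0, 0, 0], "claw": 0},
    {"dp": [-0.044, 0, -0.02], "delta_rot": [0, 0, 0], "claw": 0},
  ],
)

```text
time_s: 5.25
tool_pos: [0.6284, 0.1476, 0.1079]
ee_rot: [[0.985, -0.173, -0.0], [-0.173, -0.985, -0.0], [-0.0, 0.0, -1.0]]
contact_force: [0.1, -0.5, 0.3]
finger_gap: 0.499
gripper_force: 0.3
```

```bash
python3 -c "
from h import *
i,d=snap('side')
cv2.imwrite('pics/e.png',cv2.resize(i[150:330,120:300],None,fx=3,fy=3))
"
```

```text
(no output)
```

View pics/e.png

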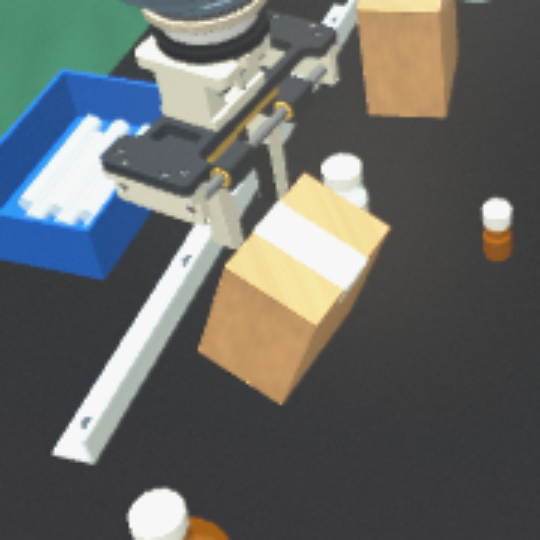

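The carton is tilted about 25° with its lid face at (305,250), and the fingers at (230,230) are behind it. I'll continue.

Request:
step_arm(
  rows=[
    {"dp": [-0.01, 0, -0.003], "delta_rot": [0, 0, 0], "claw": 0},
    {"dp": [-0.019, 0, -0.004], "delta_rot": [0, 0, 0], "claw": 0},
    {"dp": [-0.029, 0, -0.005], "delta_rot": [0, 0, 0], "claw": 0},
    {"dp": [-0.039, 0, -0.005], "delta_rot": [0, 0, 0], "claw": 0},
    {"dp": [-0.049, 0, -0.005], "delta_rot": [0, 0, 0], "claw": 0},
    {"dp": [-0.059, 0, -0.005], "delta_rot": [0, 0, 0], "claw": 0},
    {"dp": [-0.059, 0, -0.01], "delta_rot": [0, 0, 0], "claw": 0},
    {"dp": [-0.059, 0, -0.04], "delta_rot": [0, 0, 0], "claw": 0},
    {"dp": [-0.059, 0, -0.08], "delta_rot": [0, 0, 0], "claw": 0},
    {"dp": [-0.059, 0, -0.12], "delta_rot": [0, 0, 0], "claw": 0},
  ],
)

```text
time_s: 6.3
tool_pos: [0.5712, 0.1576, 0.2292]
ee_rot: [[0.985, -0.173, -0.0], [-0.173, -0.985, -0.0], [-0.0, 0.0, -1.0]]
contact_force: [0.7, 0.7, 0.2]
finger_gap: 0.5
gripper_force: 0.0
```

```bash
cat >> h.py <<'E'
def lying(n,ylo,yhi,zc=.08):
    i,d=snap(n);P=cloud(n,d)
    m=(abs(P[...,2]-zc)<.007)&(P[...,0]>.38)&(P[...,0]<.75)&(P[...,1]>ylo)&(P[...,1]<yhi)
    k,l,s,ce=cv2.connectedComponentsWithStats(m.astype(np.uint8))
    for j in range(1,k):
        if s[j,4]>300:
            q=P[l==j];r=cv2.minAreaRect(q[:,:2].astype(np.float32));print(n,s[j,4],np.round(r[0],4),np.round(r[1],4),round(r[2],1))
    return i,d
E
python3 -c "
from h import *
lying('top',.02,.35);lying('side',.02,.35)
# right carton target: behind; centre (.6275,-.2113) yaw 10.5
a=np.radians(10.5);c=np.array([.6275,-.2113]);ux=np.array([np.cos(a),np.sin(a)])
print(readout.observe()['tool_pos'],c+ux*.075)
for z in(.25,):print(go([*(c+ux*.075),z],10.5))
"
```

```text
side 2176 [0.5281 0.1678] [0.1122 0.1317] 80.0
[0.57383714 0.15815966 0.23359686] [ 0.70124412 -0.19763234]
(array([ 0.1873,  0.3283, -0.0158]), array([-0.0018, -0.0094, -0.3575]))
```

Request:
step_arm(
  rows=[
    {"dp": [0.187, 0.328, -0.02], "delta_rot": [0, 0, -0.357], "claw": 0},
    {"dp": [0.187, 0.328, -0.02], "delta_rot": [0, 0, -0.357], "claw": 0},
    {"dp": [0.187, 0.328, -0.02], "delta_rot": [0, 0, -0.357], "claw": 0},
    {"dp": [0.187, 0.328, -0.02], "delta_rot": [0, 0, -0.357], "claw": 0},
    {"dp": [0.187, 0.328, -0.02], "delta_rot": [0, 0, -0.357], "claw": 0},
    {"dp": [0.187, 0.328, -0.02], "delta_rot": [0, 0, -0.357], "claw": 0},
    {"dp": [0.187, 0.328, -0.02], "delta_rot": [0, 0, -0.357], "claw": 0},
    {"dp": [0.187, 0.328, -0.02], "delta_rot": [0, 0, -0.357], "claw": 0},
    {"dp": [0.187, 0.328, -0.02], "delta_rot": [0, 0, -0.357], "claw": 0},
    {"dp": [0.187, 0.328, -0.02], "delta_rot": [0, 0, -0.357], "claw": 0},
    {"dp": [0.187, 0.328, -0.02], "delta_rot": [0, 0, -0.357], "claw": 0},
  ],
)

```text
time_s: 7.5
tool_pos: [0.6984, -0.1967, 0.2473]
ee_rot: [[0.983, 0.183, -0.001], [0.183, -0.983, 0.0], [-0.0, -0.0, -1.0]]
contact_force: [-0.5, 0.9, -0.2]
finger_gap: 0.504
gripper_force: 0.0
```

```bash
python3 -c "
from h import *
a=np.radians(10.5);c=np.array([.6275,-.2113]);ux=np.array([np.cos(a),np.sin(a)])
print(go([*(c+ux*.07),.087],10.5))
"
```

```text
(array([-0.0023,  0.0015,  0.1603]), array([-0.0005,  0.0005,  0.0003]))
```

Request:
step_arm(
  rows=[
    {"dp": [0, 0.002, 0.05], "delta_rot": [0, 0, 0], "claw": 0},
    {"dp": [0, 0.002, 0.1], "delta_rot": [0, 0, 0], "claw": 0},
    {"dp": [0, 0.002, 0.14], "delta_rot": [0, 0, 0], "claw": 0},
    {"dp": [0, 0.002, 0.16], "delta_rot": [0, 0, 0], "claw": 0},
    {"dp": [0, 0.002, 0.16], "delta_rot": [0, 0, 0], "claw": 0},
    {"dp": [-0.008, 0.002, 0.16], "delta_rot": [0, 0, 0], "claw": 0},
    {"dp": [-0.016, 0.002, 0.16], "delta_rot": [0, 0, 0], "claw": 0},
    {"dp": [-0.022, 0.002, 0.16], "delta_rot": [0, 0, 0], "claw": 0},
    {"dp": [-0.026, 0.002, 0.16], "delta_rot": [0, 0, 0], "claw": 0},
  ],
)

```text
time_s: 8.4
tool_pos: [0.6733, -0.2048, 0.089]
ee_rot: [[0.983, 0.181, 0.002], [0.181, -0.983, -0.001], [0.002, 0.001, -1.0]]
contact_force: [2.0, 0.0, 1.7]
finger_gap: 0.501
gripper_force: 1.2
```

Contact. I'll repeat the same arc, lifting away at the end.

Request:
step_arm(
  rows=[
    {"dp": [-0.008, 0, -0.005], "delta_rot": [0, 0, 0], "claw": 0},
    {"dp": [-0.017, 0, -0.01], "delta_rot": [0, 0, 0], "claw": 0},
    {"dp": [-0.026, 0, -0.014], "delta_rot": [0, 0, 0], "claw": 0},
    {"dp": [-0.035, 0, -0.018], "delta_rot": [0, 0, 0], "claw": 0},
    {"dp": [-0.044, 0, -0.02], "delta_rot": [0, 0, 0], "claw": 0},
    {"dp": [-0.054, 0, -0.023], "delta_rot": [0, 0, 0], "claw": 0},
    {"dp": [-0.063, 0, -0.024], "delta_rot": [0, 0, 0], "claw": 0},
    {"dp": [-0.073, 0, -0.025], "delta_rot": [0, 0, 0], "claw": 0},
    {"dp": [-0.083, 0, -0.025], "delta_rot": [0, 0, 0], "claw": 0},
    {"dp": [-0.093, 0, -0.025], "delta_rot": [0, 0, 0], "claw": 0},
    {"dp": [-0.103, 0, -0.025], "delta_rot": [0, 0, 0], "claw": 0},
    {"dp": [-0.103, 0, -0.04], "delta_rot": [0, 0, 0], "claw": 0},
  ],
)

```text
time_s: 9.6
tool_pos: [0.5699, -0.2229, 0.1264]
ee_rot: [[0.983, 0.181, -0.004], [0.181, -0.983, 0.002], [-0.003, -0.002, -1.0]]
contact_force: [-0.1, -0.2, -0.2]
finger_gap: 0.5
gripper_force: 0.0
```

Request:
step_arm(
  rows=[
    {"dp": [-0.0, 0, -0.04], "delta_rot": [0, 0, 0], "claw": 0},
    {"dp": [-0.0, 0, -0.09], "delta_rot": [0, 0, 0], "claw": 0},
    {"dp": [-0.05, 0, -0.12], "delta_rot": [0, 0, 0], "claw": 0},
    {"dp": [-0.1, 0, -0.12], "delta_rot": [0, 0, 0], "claw": 0},
    {"dp": [-0.15, 0, -0.12], "delta_rot": [0, 0, 0], "claw": 0},
    {"dp": [-0.18, 0, -0.12], "delta_rot": [0, 0, 0], "claw": 0},
    {"dp": [-0.18, 0, -0.12], "delta_rot": [0, 0, 0], "claw": 0},
  ],
)

```text
time_s: 10.3
tool_pos: [0.3924, -0.2564, 0.2492]
ee_rot: [[0.984, 0.18, 0.001], [0.18, -0.984, -0.001], [0.001, 0.001, -1.0]]
contact_force: [0.4, -1.1, -0.1]
finger_gap: 0.505
gripper_force: 0.0
```

```bash
python3 -c "
from h import *
i,d=lying('side',-.4,.35);i2,d2=lying('top',-.4,.35)
cv2.imwrite('pics/f.png',np.vstack([i[60:340],i2[60:340]]))
P=cloud('side',d)
print(readout.observe()['tool_pos'])
"
```

```text
side 985 [ 0.5192 -0.2275] [0.1301 0.114 ] 10.5
side 2175 [0.5277 0.168 ] [0.1125 0.1307] 80.4
top 1824 [ 0.5197 -0.2303] [0.1304 0.1119] 10.9
top 2096 [0.5276 0.1661] [0.1108 0.1311] 80.4
[ 0.3953041  -0.25627412  0.24890283]
```

View pics/f.png

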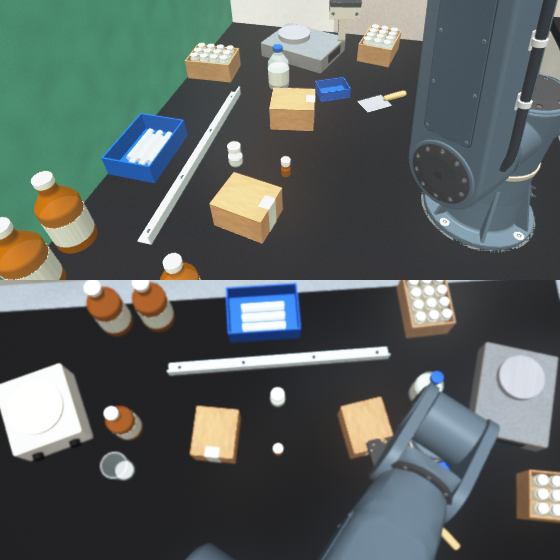

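The picture shows both cartons on their sides with lids towards the robot: left at (247,205) and right at (293,108) in the side view. No underside is visible from either camera. I'll yaw the right carton to about 45° with a two-finger push, which turns its underside to the side camera.

```bash
python3 -c "
from h import *
i,d=snap('side');P=cloud('side',d)
print([P[v,u].round(3).tolist() for u,v in((360,166),(375,163),(390,160),(405,156))])
print(go([.395,-.24,.20],45),go([.395,-.24,.006],45))
"
```

```text
[[0.325, -0.348, -0.003], [nan, nan, nan], [0.234, -0.4, -0.0], [0.188, -0.433, 0.0]]
(array([ 0.002 , -0.016 ,  0.0485]), array([ 0.0015, -0.0009, -0.6029])) (array([ 0.0018, -0.0163,  0.2425]), array([ 0.0015, -0.0009, -0.6029]))
```

Request:
step_arm(
  rows=[
    {"dp": [0, -0.016, 0], "delta_rot": [0, 0, -0.15], "claw": 0},
    {"dp": [0, -0.016, 0], "delta_rot": [0, 0, -0.3], "claw": 0},
    {"dp": [0, -0.016, 0], "delta_rot": [0, 0, -0.45], "claw": 0},
    {"dp": [0, -0.016, 0.04], "delta_rot": [0, 0, -0.6], "claw": 0},
    {"dp": [0, -0.016, 0.09], "delta_rot": [0, 0, -0.603], "claw": 0},
    {"dp": [0, -0.016, 0.14], "delta_rot": [0, 0, -0.603], "claw": 0},
    {"dp": [0, -0.016, 0.18], "delta_rot": [0, 0, -0.603], "claw": 0},
    {"dp": [0, -0.016, 0.21], "delta_rot": [0, 0, -0.603], "claw": 0},
    {"dp": [0, -0.016, 0.23], "delta_rot": [0, 0, -0.603], "claw": 0},
    {"dp": [0, -0.016, 0.242], "delta_rot": [0, 0, -0.603], "claw": 0},
  ],
)

```text
time_s: 11.45
tool_pos: [0.3927, -0.2395, 0.0038]
ee_rot: [[0.706, 0.708, -0.002], [0.708, -0.706, 0.001], [-0.0, -0.002, -1.0]]
contact_force: [0.6, -0.2, 1.0]
finger_gap: 0.498
gripper_force: 0.0
```

```bash
python3 -c "
from h import *
for t in ([.43,-.24,.006],[.5,-.22,.006]):print(go(t,45))
print(readout.observe()['tool_pos'])
"
```

```text
(array([ 0.026 ,  0.0268, -0.0022]), array([-0.002 ,  0.0002,  0.0015]))
(array([ 0.0896,  0.0622, -0.0023]), array([-0.002 ,  0.0002,  0.0015]))
[ 0.39267199 -0.2395169   0.00382027]
```

Request:
step_arm(
  rows=[
    {"dp": [0.008, 0.01, -0.002], "delta_rot": [0, 0, 0], "claw": 0},
    {"dp": [0.016, 0.02, -0.002], "delta_rot": [0, 0, 0], "claw": 0},
    {"dp": [0.022, 0.028, -0.002], "delta_rot": [0, 0, 0], "claw": 0},
    {"dp": [0.028, 0.035, -0.002], "delta_rot": [0, 0, 0], "claw": 0},
    {"dp": [0.034, 0.042, -0.002], "delta_rot": [0, 0, 0], "claw": 0},
    {"dp": [0.04, 0.049, -0.002], "delta_rot": [0, 0, 0], "claw": 0},
    {"dp": [0.046, 0.056, -0.002], "delta_rot": [0, 0, 0], "claw": 0},
    {"dp": [0.052, 0.063, -0.002], "delta_rot": [0, 0, 0], "claw": 0},
  ],
)

```text
time_s: 12.25
tool_pos: [0.4743, -0.2484, 0.0086]
ee_rot: [[0.707, 0.707, 0.0], [0.707, -0.707, -0.001], [-0.0, 0.001, -1.0]]
contact_force: [-6.9, -1.9, 5.4]
finger_gap: 0.5
gripper_force: 3.4
```

```bash
python3 -c "
from h import *
i,d=lying('side',-.4,.0);i2,d2=lying('top',-.4,.0)
cv2.imwrite('pics/g.png',np.hstack([cv2.resize(i[110:230,220:380],None,fx=4,fy=4)]))
"
```

```text
side 1009 [ 0.5486 -0.2199] [0.1478 0.1143] 26.0
top 1218 [ 0.5644 -0.2154] [0.1161 0.1108] 27.0
```

View pics/g.png

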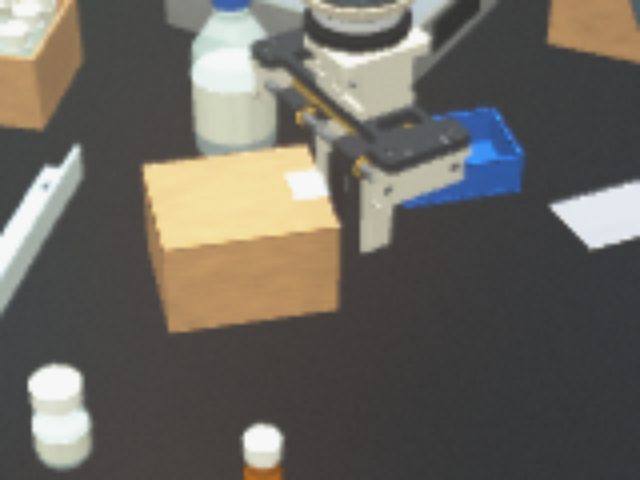

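The right carton's top is at (240,195). Its underside shows only as a thin sliver at (155,250), at about 27° of yaw, so I'll push a little more.

Request:
step_arm(
  rows=[
    {"dp": [0.006, 0.007, 0.002], "delta_rot": [0, 0, 0], "claw": 0},
    {"dp": [0.012, 0.014, 0.002], "delta_rot": [0, 0, 0], "claw": 0},
    {"dp": [0.017, 0.02, 0.002], "delta_rot": [0, 0, 0], "claw": 0},
    {"dp": [0.023, 0.026, 0.002], "delta_rot": [0, 0, 0], "claw": 0},
  ],
)

```text
time_s: 12.75
tool_pos: [0.5085, -0.2503, 0.0059]
ee_rot: [[0.707, 0.707, -0.0], [0.707, -0.707, -0.0], [-0.0, 0.0, -1.0]]
contact_force: [-4.5, -2.2, 4.7]
finger_gap: 0.498
gripper_force: 2.4
```

```bash
python3 -c "
from h import *
i,d=lying('side',-.4,.0);i2,d2=lying('top',-.4,.0)
cv2.imwrite('pics/h.png',np.hstack([cv2.resize(i[110:230,220:380],None,fx=4,fy=4)]))
"
```

```text
side 1005 [ 0.5754 -0.2115] [0.1394 0.1153] 40.0
top 1187 [ 0.5914 -0.2011] [0.0983 0.1136] 41.4
```

View pics/h.png

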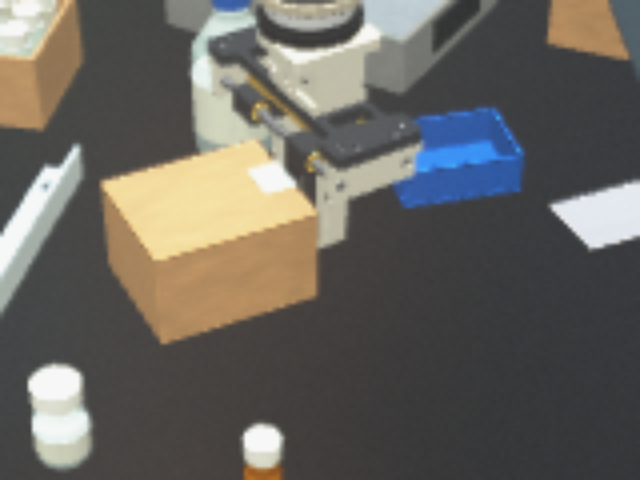

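At about 41° of yaw, the underside, spanning (105–165, 185–340), looks bare, so the right carton is the plain one. I'll check that numerically and compute a pull from the far side that brings it back to roughly 20° of yaw.

```bash
cat >> h.py <<'E'
def ray(n,u,v,z):
    c=calibration(n);K=c['mtx'];V=np.linalg.inv(c['view'])
    o=V[:3,3];r=V[:3,:3]@[(u-K[0,2])/K[0,0],-(v-K[1,2])/K[1,1],-1]
    return o+r*(z-o[2])/r[2]
def proj(n,p):
    c=calibration(n);q=c['view']@np.r_[p,1];q=c['mtx']@[q[0],-q[1],-q[2]];return q[:2]/q[2]
E
python3 -c "
from h import *
A=ray('side',245.7,156,.08);B=ray('side',260.7,175.3,.08);C=ray('side',299,163,.08)
print(A,B,C,(A+C)/2,np.linalg.norm(A-B),np.linalg.norm(C-B),np.degrees(np.arctan2(*(B-C)[1::-1])))
i,d=snap('side')
q=np.float32([proj('side',[*p[:2],z]) for p,z in((A,.08),(B,.08),(B,.0),(A,.0))])
w=cv2.warpPerspective(i,cv2.getPerspectiveTransform(q,np.float32([[0,0],[110,0],[110,80],[0,80]])),(110,80))
g=cv2.cvtColor(w,cv2.COLOR_BGR2GRAY);print(cv2.resize(g[8:72,8:102],(12,8),interpolation=cv2.INTER_AREA))
"
```

```text
[ 0.65732005 -0.20373376  0.08      ] [ 0.58467896 -0.12347923  0.08      ] [ 0.49343076 -0.20598793  0.08      ] [ 0.5753754  -0.20486084  0.08      ] 0.10824748228312396 0.1230200015588865 42.12060654517465
[[147 150 149 153 157 156 162 167 173 175 170 149]
 [139 139 139 138 139 140 140 142 142 142 144 146]
 [139 139 139 139 138 139 140 140 141 141 143 149]
 [138 139 139 139 138 139 139 139 139 140 146 150]
 [137 138 139 139 138 138 138 138 139 140 148 148]
 [137 137 138 139 138 137 138 139 139 140 146 145]
 [136 136 137 138 138 138 137 138 138 139 142 141]
 [136 135 137 139 138 137 137 137 138 138 140 144]]
```

Uniformly bare, so the right carton is plain and the left one is stamped. Lifting out and going round behind the plain one.

Request:
step_arm(
  rows=[
    {"dp": [-0.03, 0, -0.01], "delta_rot": [0, 0, 0], "claw": 0},
    {"dp": [-0.03, 0, -0.05], "delta_rot": [0, 0, 0], "claw": 0},
    {"dp": [-0.03, 0, -0.1], "delta_rot": [0, 0, 0], "claw": 0},
    {"dp": [-0.03, 0, -0.15], "delta_rot": [0, 0, 0], "claw": 0},
    {"dp": [-0.03, 0, -0.18], "delta_rot": [0, 0, 0], "claw": 0},
  ],
)

```text
time_s: 13.4
tool_pos: [0.4875, -0.2715, 0.1894]
ee_rot: [[0.707, 0.707, 0.004], [0.707, -0.707, -0.002], [0.001, 0.004, -1.0]]
contact_force: [0.4, -0.7, 0.7]
finger_gap: 0.503
gripper_force: 0.0
```

```bash
python3 -c "
from h import *
for z in(.17,.016):print(go([.68,-.14,z],20))
lying('side',-.4,.0);lying('top',-.4,.0)
"
```

```text
(array([0.229 , 0.0432, 0.0198]), array([ 0.0036, -0.0019,  0.4369]))
(array([0.2288, 0.0426, 0.1738]), array([ 0.0036, -0.0019,  0.4369]))
side 995 [ 0.5788 -0.2084] [0.1322 0.1137] 41.1
top 1938 [ 0.5791 -0.2112] [0.1302 0.1124] 40.9
```

Request:
step_arm(
  rows=[
    {"dp": [0.04, 0.008, 0], "delta_rot": [0, 0, 0.1], "claw": 0},
    {"dp": [0.08, 0.016, 0], "delta_rot": [0, 0, 0.2], "claw": 0},
    {"dp": [0.12, 0.024, 0], "delta_rot": [0, 0, 0.3], "claw": 0},
    {"dp": [0.16, 0.032, 0], "delta_rot": [0, 0, 0.4], "claw": 0},
    {"dp": [0.2, 0.04, 0], "delta_rot": [0, 0, 0.437], "claw": 0},
    {"dp": [0.229, 0.043, 0], "delta_rot": [0, 0, 0.437], "claw": 0},
    {"dp": [0.229, 0.043, 0.03], "delta_rot": [0, 0, 0.437], "claw": 0},
    {"dp": [0.229, 0.043, 0.07], "delta_rot": [0, 0, 0.437], "claw": 0},
    {"dp": [0.229, 0.043, 0.11], "delta_rot": [0, 0, 0.437], "claw": 0},
    {"dp": [0.229, 0.043, 0.145], "delta_rot": [0, 0, 0.437], "claw": 0},
    {"dp": [0.229, 0.043, 0.172], "delta_rot": [0, 0, 0.437], "claw": 0},
    {"dp": [0.229, 0.043, 0.172], "delta_rot": [0, 0, 0.437], "claw": 0},
  ],
)

```text
time_s: 14.7
tool_pos: [0.6759, -0.1386, 0.0083]
ee_rot: [[0.94, 0.342, -0.008], [0.342, -0.94, 0.002], [-0.007, -0.005, -1.0]]
contact_force: [-1.0, -0.0, -0.4]
finger_gap: 0.496
gripper_force: 0.0
```

Request:
step_arm(
  rows=[
    {"dp": [-0.01, 0, 0], "delta_rot": [0, 0, 0], "claw": 0},
    {"dp": [-0.02, 0, 0], "delta_rot": [0, 0, 0], "claw": 0},
    {"dp": [-0.028, 0, 0], "delta_rot": [0, 0, 0], "claw": 0},
    {"dp": [-0.035, 0, 0], "delta_rot": [0, 0, 0], "claw": 0},
    {"dp": [-0.042, 0, 0], "delta_rot": [0, 0, 0], "claw": 0},
    {"dp": [-0.049, 0, 0], "delta_rot": [0, 0, 0], "claw": 0},
    {"dp": [-0.055, 0, 0], "delta_rot": [0, 0, 0], "claw": 0},
  ],
)

```text
time_s: 15.4
tool_pos: [0.6282, -0.1588, 0.0145]
ee_rot: [[0.94, 0.342, 0.003], [0.342, -0.94, -0.001], [0.002, 0.002, -1.0]]
contact_force: [5.1, 2.0, 4.8]
finger_gap: 0.501
gripper_force: 2.5
```

```bash
python3 -c "
from h import *
lying('side',-.4,.0);lying('top',-.4,.0)
"
```

```text
side 866 [ 0.5637 -0.2123] [0.132  0.1153] 41.4
```

Request:
step_arm(
  rows=[
    {"dp": [-0.007, 0, 0], "delta_rot": [0, 0, 0], "claw": 0},
    {"dp": [-0.014, 0, 0], "delta_rot": [0, 0, 0], "claw": 0},
    {"dp": [-0.021, 0, 0], "delta_rot": [0, 0, 0], "claw": 0},
    {"dp": [-0.028, 0, 0], "delta_rot": [0, 0, 0], "claw": 0},
    {"dp": [-0.033, 0, 0], "delta_rot": [0, 0, 0], "claw": 0},
  ],
)

```text
time_s: 16.0
tool_pos: [0.5966, -0.1699, 0.0138]
ee_rot: [[0.94, 0.342, 0.001], [0.342, -0.94, -0.0], [0.001, 0.001, -1.0]]
contact_force: [5.2, 1.7, 2.8]
finger_gap: 0.502
gripper_force: 2.4
```

```bash
python3 -c "
from h import *
lying('side',-.4,.0);lying('top',-.4,.0)
"
```

```text
side 840 [ 0.5316 -0.2211] [0.132  0.1147] 37.6
```

Request:
step_arm(
  rows=[
    {"dp": [0.015, 0, 0], "delta_rot": [0, 0, 0], "claw": 0},
    {"dp": [0.02, 0.014, 0], "delta_rot": [0, 0, 0], "claw": 0},
    {"dp": [0.012, 0.016, 0], "delta_rot": [0, 0, 0], "claw": 0},
    {"dp": [0.004, 0.018, 0], "delta_rot": [0, 0, 0], "claw": 0},
    {"dp": [-0.003, 0.02, 0], "delta_rot": [0, 0, 0], "claw": 0},
    {"dp": [-0.01, 0.022, 0], "delta_rot": [0, 0, 0], "claw": 0},
    {"dp": [-0.017, 0.024, 0], "delta_rot": [0, 0, 0], "claw": 0},
    {"dp": [-0.024, 0.026, 0], "delta_rot": [0, 0, 0], "claw": 0},
    {"dp": [-0.029, 0.027, 0], "delta_rot": [0, 0, 0], "claw": 0},
  ],
)

```text
time_s: 17.0
tool_pos: [0.578, -0.2054, 0.0137]
ee_rot: [[0.94, 0.341, 0.0], [0.341, -0.94, -0.0], [0.0, 0.0, -1.0]]
contact_force: [2.0, -0.2, 0.3]
finger_gap: 0.499
gripper_force: 0.8
```

```bash
python3 -c "
from h import *
lying('side',-.4,.0);lying('top',-.4,.0)
"
```

```text
side 859 [ 0.5042 -0.2318] [0.1319 0.1148] 28.9
```

Request:
step_arm(
  rows=[
    {"dp": [0.02, 0, 0], "delta_rot": [0, 0, 0], "claw": 0},
    {"dp": [0.025, 0, -0.03], "delta_rot": [0, 0, 0], "claw": 0},
    {"dp": [0.025, 0, -0.08], "delta_rot": [0, 0, 0], "claw": 0},
    {"dp": [0.025, 0, -0.13], "delta_rot": [0, 0, 0], "claw": 0},
    {"dp": [0.025, 0, -0.18], "delta_rot": [0, 0, 0], "claw": 0},
  ],
)

```text
time_s: 17.6
tool_pos: [0.6015, -0.196, 0.1954]
ee_rot: [[0.94, 0.342, -0.001], [0.342, -0.94, 0.0], [-0.001, -0.001, -1.0]]
contact_force: [0.0, -1.3, 0.3]
finger_gap: 0.499
gripper_force: 0.0
```

```bash
python3 -c "
from h import *
lying('side',-.4,.35);lying('top',-.4,.35)
for z in(.19,.006):print(go([.41,.173,z],.6))
"
```

```text
side 994 [ 0.5038 -0.2317] [0.1306 0.1159] 28.0
side 2184 [0.5281 0.168 ] [0.1123 0.1313] 80.3
top 2059 [0.5282 0.1661] [0.1109 0.1312] 80.6
(array([-0.0565, -0.4147,  0.0074]), array([ 0.0059, -0.0092,  0.3385]))
(array([-0.058 , -0.416 ,  0.1914]), array([ 0.0059, -0.0092,  0.3385]))
```

Request:
step_arm(
  rows=[
    {"dp": [-0.007, -0.049, 0], "delta_rot": [0, 0, 0.08], "claw": 0},
    {"dp": [-0.013, -0.097, 0], "delta_rot": [0, 0, 0.16], "claw": 0},
    {"dp": [-0.02, -0.145, 0], "delta_rot": [0, 0, 0.24], "claw": 0},
    {"dp": [-0.026, -0.193, 0], "delta_rot": [0, 0, 0.3], "claw": 0},
    {"dp": [-0.033, -0.241, 0], "delta_rot": [0, 0, 0.339], "claw": 0},
    {"dp": [-0.04, -0.289, 0], "delta_rot": [0, 0, 0.339], "claw": 0},
    {"dp": [-0.046, -0.337, 0], "delta_rot": [0, 0, 0.339], "claw": 0},
    {"dp": [-0.053, -0.385, 0], "delta_rot": [0, 0, 0.339], "claw": 0},
    {"dp": [-0.057, -0.415, 0], "delta_rot": [0, 0, 0.339], "claw": 0},
    {"dp": [-0.057, -0.415, 0], "delta_rot": [0, 0, 0.339], "claw": 0},
  ],
)

```text
time_s: 18.7
tool_pos: [0.4047, 0.1764, 0.1933]
ee_rot: [[1.0, 0.013, -0.001], [0.013, -1.0, 0.0], [-0.001, -0.0, -1.0]]
contact_force: [-0.5, 0.1, 0.5]
finger_gap: 0.501
gripper_force: 0.0
```

```bash
python3 -c "
from h import *
for z in(.006,):print(go([.41,.173,z],.6))
"
```

```text
(array([0.0054, 0.0035, 0.1873]), array([-0.0001,  0.0009,  0.003 ]))
```

Request:
step_arm(
  rows=[
    {"dp": [0, 0, 0.05], "delta_rot": [0, 0, 0], "claw": 0},
    {"dp": [0, 0, 0.1], "delta_rot": [0, 0, 0], "claw": 0},
    {"dp": [0, 0, 0.14], "delta_rot": [0, 0, 0], "claw": 0},
    {"dp": [0, 0, 0.17], "delta_rot": [0, 0, 0], "claw": 0},
    {"dp": [0, 0, 0.185], "delta_rot": [0, 0, 0], "claw": 0},
    {"dp": [0, 0, 0.187], "delta_rot": [0, 0, 0], "claw": 0},
    {"dp": [0.02, 0, 0.187], "delta_rot": [0, 0, 0], "claw": 0},
    {"dp": [0.035, 0, 0.187], "delta_rot": [0, 0, 0], "claw": 0},
    {"dp": [0.045, 0, 0.187], "delta_rot": [0, 0, 0], "claw": 0},
    {"dp": [0.055, 0, 0.187], "delta_rot": [0, 0, 0], "claw": 0},
    {"dp": [0.065, 0, 0.187], "delta_rot": [0, 0, 0], "claw": 0},
    {"dp": [0.075, 0, 0.187], "delta_rot": [0, 0, 0], "claw": 0},
  ],
)

```text
time_s: 19.9
tool_pos: [0.4808, 0.1742, 0.0069]
ee_rot: [[1.0, 0.009, -0.003], [0.009, -1.0, -0.001], [-0.003, 0.001, -1.0]]
contact_force: [-6.8, -2.7, 5.5]
finger_gap: 0.497
gripper_force: 3.3
```

Request:
step_arm(
  rows=[
    {"dp": [0.01, 0, 0], "delta_rot": [0, 0, 0], "claw": 0},
    {"dp": [0.02, 0, 0], "delta_rot": [0, 0, 0], "claw": 0},
    {"dp": [0.03, 0, 0], "delta_rot": [0, 0, 0], "claw": 0},
    {"dp": [0.04, 0, 0], "delta_rot": [0, 0, 0], "claw": 0},
    {"dp": [0.05, 0, 0], "delta_rot": [0, 0, 0], "claw": 0},
    {"dp": [0.06, 0, 0], "delta_rot": [0, 0, 0], "claw": 0},
  ],
)

```text
time_s: 20.5
tool_pos: [0.541, 0.1751, 0.007]
ee_rot: [[1.0, 0.01, -0.002], [0.01, -1.0, -0.0], [-0.002, 0.0, -1.0]]
contact_force: [-4.7, 0.6, 2.3]
finger_gap: 0.497
gripper_force: 2.6
```

```bash
python3 -c "
from h import *
lying('side',0.03,.35);lying('top',0.03,.35)
"
```

```text
side 1154 [0.6172 0.1803] [0.1302 0.1137] 1.4
```

Request:
step_arm(
  rows=[
    {"dp": [0.01, 0, 0], "delta_rot": [0, 0, 0], "claw": 0},
    {"dp": [0.02, 0, 0], "delta_rot": [0, 0, 0], "claw": 0},
    {"dp": [0.027, 0, 0], "delta_rot": [0, 0, 0], "claw": 0},
    {"dp": [0.031, 0, 0], "delta_rot": [0, 0, 0], "claw": 0},
    {"dp": [0.034, 0, 0], "delta_rot": [0, 0, 0], "claw": 0},
    {"dp": [0.036, 0, 0], "delta_rot": [0, 0, 0], "claw": 0},
  ],
)

```text
time_s: 21.2
tool_pos: [0.577, 0.1757, 0.0067]
ee_rot: [[1.0, 0.01, -0.001], [0.01, -1.0, -0.0], [-0.001, 0.0, -1.0]]
contact_force: [-7.2, -0.1, 5.8]
finger_gap: 0.497
gripper_force: 3.9
```

```bash
python3 -c "
from h import *
lying('side',0.03,.35);lying('top',0.03,.35)
"
```

```text
side 1068 [0.6526 0.1809] [0.1317 0.1139] 0.6
```

Request:
step_arm(
  rows=[
    {"dp": [0.001, 0, 0], "delta_rot": [0, 0, 0], "claw": 0},
    {"dp": [0.002, 0, 0], "delta_rot": [0, 0, 0], "claw": 0},
  ],
)

```text
time_s: 21.5
tool_pos: [0.5789, 0.1758, 0.0067]
ee_rot: [[1.0, 0.01, -0.001], [0.01, -1.0, -0.0], [-0.001, 0.0, -1.0]]
contact_force: [-6.9, -0.2, 5.0]
finger_gap: 0.499
gripper_force: 3.7
```

Request:
step_arm(
  rows=[
    {"dp": [0.001, 0, 0], "delta_rot": [0, 0, 0], "claw": 0},
    {"dp": [0.002, 0, 0], "delta_rot": [0, 0, 0], "claw": 0},
  ],
)

```text
time_s: 21.7
tool_pos: [0.5799, 0.1758, 0.0067]
ee_rot: [[1.0, 0.01, -0.004], [0.01, -1.0, -0.0], [-0.004, 0.0, -1.0]]
contact_force: [-17.1, -1.0, 13.4]
finger_gap: 0.5
gripper_force: 8.7
```

The force jumped to 17 N, so the carton is against the rail. Backing off and checking.

Request:
step_arm(
  rows=[
    {"dp": [-0.01, 0, 0], "delta_rot": [0, 0, 0], "claw": 0},
    {"dp": [-0.04, 0, 0], "delta_rot": [0, 0, 0], "claw": 0},
    {"dp": [-0.08, 0, -0.02], "delta_rot": [0, 0, 0], "claw": 0},
    {"dp": [-0.12, 0, -0.06], "delta_rot": [0, 0, 0], "claw": 0},
    {"dp": [-0.16, 0, -0.1], "delta_rot": [0, 0, 0], "claw": 0},
    {"dp": [-0.2, 0, -0.14], "delta_rot": [0, 0, 0], "claw": 0},
    {"dp": [-0.24, 0, -0.18], "delta_rot": [0, 0, 0], "claw": 0},
    {"dp": [-0.24, 0, -0.18], "delta_rot": [0, 0, 0], "claw": 0},
  ],
)

```text
time_s: 22.5
tool_pos: [0.3403, 0.1736, 0.1889]
ee_rot: [[1.0, 0.01, 0.004], [0.01, -1.0, 0.001], [0.004, -0.001, -1.0]]
contact_force: [0.4, 0.7, -0.2]
finger_gap: 0.5
gripper_force: 0.0
```

```bash
python3 -c "
from h import *
i,d=lying('side',-.4,.35);i2,d2=lying('top',-.4,.35)
cv2.imwrite('pics/i.png',np.vstack([i[60:340],i2[60:340]]))
P=cloud('top',d2);P0=cloud('top',np.load('top0.npy'))
for n,a in dict(media=(.577,.66,-.45,-.35),jar=(.59,.65,-.03,.03),vial=(.45,.5,-.02,.03),reagent=(.53,.62,.35,.45),tray=(.36,.5,-.46,-.33)).items():
  f=lambda P:np.nanmedian(P[(P[...,0]>a[0])&(P[...,0]<a[1])&(P[...,1]>a[2])&(P[...,1]<a[3])&(P[...,2]>.02)],0).round(3)
  print(n,f(P0),f(P))
"
```

```text
side 837 [ 0.5064 -0.23  ] [0.127  0.1144] 26.4
side 2064 [0.6556 0.1818] [0.1323 0.1136] 0.1
top 1979 [0.6549 0.1797] [0.1335 0.1107] 0.6
top 2095 [ 0.5041 -0.2342] [0.1305 0.1118] 28.4
media [ 0.601 -0.389  0.103] [ 0.601 -0.389  0.102]
jar [ 0.617 -0.003  0.064] [ 0.617 -0.003  0.064]
vial [0.476 0.006 0.055] [0.476 0.006 0.055]
reagent [0.562 0.392 0.109] [0.562 0.393 0.109]
tray [ 0.424 -0.402  0.033] [ 0.423 -0.4    0.033]
```

View pics/i.png

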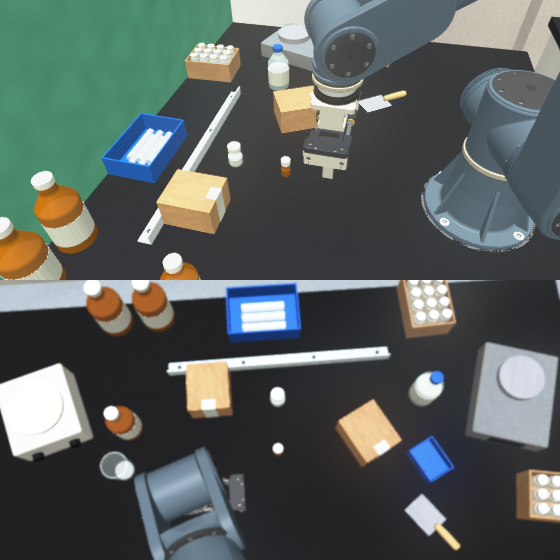

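The left carton sits square against the rail at (208,390) in the top view. The plain one lies clear at (368,432), yawed about 28° (0.49 rad, under the 0.6 limit). The other things are where they started, so I'm handing in.

```bash
python3 -c "
from plant import job
print(job.sign_off())"
```

```text
the job is handed in; nothing more can be done
None
```

The job is handed in (no verdict returned): both cartons were tipped, left first. The right one's underside was seen bare, so the left was taken as stamped without seeing the stamp and pushed square against the rail; the plain one lies about 0.2 m short, and the objects I re-measured had not moved.

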